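# Free the stuck lid of the dry box and hold it ajar

## Robot

A 6-joint arm with a two-finger parallel gripper is mounted at the origin on a cart in front of the work surface, level with it; the furniture and walls round the work are solid. World frame = base frame: x ahead of the robot, y to its left, z up, the work surface at z = 0. Lengths are in m, angles in rad, forces in N, time in s.
With the tool pointing down it reaches from about 0.35 to 0.975 m from the base axis. Payload 4.9 kg.
Tool frame: the origin (TCP) lies at the very end of the fingers, on their centre line; the grasp point (between the pads) lies 19 mm behind it; z points along the fingers, x is the direction in which the jaws open and shut, and the axes are right-handed (so a half turn about z gives the same grasp; the last joint's range is limited). The gripper opens to 85 mm and grips with 20 to 120 N. Pads are 22 mm wide; open, the fingers measure 114 mm over their backs; the gripper's body (76 mm by 85 mm) begins 54 mm behind the grasp point. The pads swing forward as they close: fully open they stand 13 mm farther back than shut.
Start: joints at [1.194, 0.053, 1.613, -0, 1.476, -0.119], TCP at [0.159, 0.604, 0.231] pointing down, gripper open.
Joint ranges: [-3.01, 3.01], [-1.01, 2.22], [0.06, 2.58], [-1.02, 4.17], [0.09, 2.62], [-3.14, 3.14]. Speed limits (rad/s): [2.57, 2.57, 3.14, 3.14, 3.14, 3.14].

## Interface

Orientations are given as a rotation vector (axis times angle).
In Python, from station import ctrl gives the robot as it stands.
- The arm moves only by the shell command python3 -m handwheel 'ROWS' [OPENING] [FORCE]. ROWS is a JSON object of lists of equal length, an entry for each row: "offset": the shift along the world's x, y, z in units of 40 mm (1.0 is 40 mm), a list of three; "roll": the turn about the world's z in units of 6 degrees (1.0 is 6 degrees). A call has exactly 10 rows; each row is the pose to reach, as a shift and turn from the pose commanded when the call began; what a row does not reach only later rows make up. A row lasts 1/10 s, in which the tool goes at most 50 mm and 8.59 degrees, less where a joint would pass 70% of its speed; a pose out of reach is approached as far as the arm can. A call with a gripper value outside its range is refused whole. OPENING is the finger opening in mm, from 0 to 85.4, set as the call begins (- or left out, the last holds). The fingers move at their own pace and stop on an object; FORCE is the grip in N (left out, the last holds). Time passes only in rows, so rows that repeat a pose let the fingers close, or fill a call up. It gives the time, the measured TCP pose, the force and the opening at its end, in the units of the state.
- ctrl.get_obs(): the state, without advancing time (a new reading comes with each control period).
- ctrl.get_image(name): name is "scene" or "top" or "wrist"; returns a dict with "img" (400x640x3 uint8, red, green, blue), "fx", "fy", "cx", "cy" (pixels), "k1" (the pictures are not rectified: a ray, as slopes to the right and down, at radius r is drawn at 1 + k1 r^2 times it, then the intrinsics apply), "T" (4x4, takes a point from camera to world coordinates). Camera axes: x right, y down, z forward; pixel columns grow to the right and rows downward; lengths in m; the calibration is good to about 2 mm. A picture is of the moment at which its call begins. There is no depth.
- ctrl.finish_job(): hands the job in, once; it reports no verdict.
The state is a dict: "t": time; "q": joint angles; "dq": joint speeds; "effort": joint torques, N m; "tool_pos": TCP position; "tool_rot": TCP orientation; "contact_force": force on the tool from outside, world axes, zero at the start; "wrist_torque": the same for the moment, N m; "opening": finger opening in m.
Only numpy, scipy, OpenCV 4.12 (cv2) and the standard library are available. Lean on these libraries where they do the work, as an engineer would, in place of code of your own. Each camera call takes 0.05 s, during which the arm holds its last target.

## Task

The gasketed lid of the small grey steel dry box, at the left of the bench, is caught and stuck to its seal. Press the catch lever on the front of the box down until it snaps over and stays down by itself, then pull the lid free by its bar handle without letting it fly wide open. Finish while still holding the handle with the lid a little ajar, about 3 to 4 cm open at its front edge, so that the box can air, and leave the things lying round it alone.

Things in the scene. Friction and masses are not known exactly. Their poses are not given: they have to be found in the camera images.
- drybox: the dry box, grey painted steel, 120 mm deep (its x) by 130 mm wide (its y), screwed to the bench. Origin: centre of its underside, on the bench top. Its front, with the catch lever, faces its own -x (roughly world -y); the lid's hinge line runs along its y at the back, at [+0.066, 0, 0.088] m in this frame. The top of the closed lid is 101 mm above the bench, the top of its handle 135 mm
- drybox_lid (a joint): hinge of the lid, rad: 0 shut, grows as the front edge rises (0.2 rad opens the front edge by about 26 mm, 0.27 by about 34 mm); up to 1.2. The rubber seal resists at first with about 12 to 13 N at the handle (15 to 18 N in all with the lid's weight), and lets go after about 0.08 rad; after that only the lid's weight (about 0.5 kg) pulls it shut again. It cannot be opened while the catch lever is up
- lid_handle (a point): middle of the lid's bar handle: a round steel bar 14 mm thick and 64 mm long along the box's y, its centre line 28 mm over the lid's top, on two posts, 40 mm in front of the box's centre (its -x), 128 mm above the bench when shut. The space under the bar is 20 mm high. It moves with the lid, 106 mm in front of the hinge line and 40 mm above it when shut
- lid_front (a point): middle of the lid's lower front edge, 129 mm in front of the hinge line; 88 mm above the bench when shut
- catch_lever (a joint): catch lever, rad: 0 up (hooked over the lid's lug), 0.5 fully down (lug free). A spring pushes it up with about 5 to 7 N at the pad; past about 0.36 rad it snaps over and stays down by itself at about 0.5
- lever_pad (a point): centre of the top face of the lever's rubber pad, 24 x 28 mm, on the end of the lever that sticks out in front of the box and slopes up by 0.4 rad away from it. The lever turns about a line along the box's y, 72 mm in front of the box's centre and 81 mm above the bench; the pad lies about 52 mm further out and sinks from about 107 to about 79 mm above the bench
- tape_measure: bystander: yellow pocket tape measure, 40 x 87 x 68 mm; origin at the centre of its underside
- bolt_long: bystander: hex bolt lying down, 80 mm long; origin at its underside
- nut_big: bystander: big hex nut, 41 mm; origin at its underside
- pliers_blue: bystander: pliers with blue grips, 152 mm long; origin at its underside
- jar_washers: bystander: grey jar with a lid, 63 mm across and 76 mm high; origin at its underside. It stands by the furniture left of the box: a tall wooden post at about x 0.34, y 0.59 and a panel at y over 0.5, with a ring hung on it (x 0.29 to 0.55, y over 0.46) from 0.44 m up; a pile of cases 0.25 m high lies at y below 0.13, x 0.3 to 0.56

How it is judged:
On the way, in this order (a step that is already met when the one before it is completed fails the run):
1. the catch lever has snapped over and stays down with nothing pressing it, the lid still shut (value of joint catch_lever above 0.43 rad and contact force between each of the fingers, the arm and catch_lever below 0.3 N and value of joint drybox_lid below 0.05 rad), for 0.2 s.
2. the lid is broken free of its seal, held by the handle (value of joint drybox_lid above 0.12 rad and contact force between the fingers and drybox_lid above 1 N), for 0.1 s.
At the end, for the whole second after the job is handed in: the fingers still hold the lid by its handle with the lid at rest 0.17 to 0.38 rad open (front edge raised by about 22 to 48 mm), and the catch lever is still down (over 0.43 rad) (value of joint drybox_lid between 0.17 and 0.38 rad and not (velocity of joint drybox_lid above 0.05 rad/s) and not (velocity of joint drybox_lid below -0.05 rad/s) and contact force between the fingers and drybox_lid above 1 N and distance between the grasp point and lid_handle below 0.06 m and value of joint catch_lever above 0.43 rad); the arm keeps its last pose, push and grip.
It fails at once if the lid flies or is pulled wide open (over 0.55 rad) (value of joint drybox_lid above 0.55 rad).
It fails at once if a bystander is disturbed (moved over 30 mm) (distance of any of tape_measure, bolt_long, nut_big, pliers_blue, jar_washers from where it was at the start of the episode above 0.03 m).
It also fails if it takes over 48 s, if anything falls off the work surface, if the arm or the gripper's body presses on something with over 40 N, if the wrist force passes 120 N, or if a joint passes its speed limit or range.

## Working session

There is one attempt and no reset: what is moved stays moved. The work goes in short steps, Python scripts to look and compute and a shell command to move; the robot and the scene stay as the last step left them, time stands still between calls to the robot, and variables do not carry over. Pictures are saved under pics/ and viewed, and the job is handed in when it is done.

```bash
ls; mkdir -p pics
python3 - <<'E'
from station import ctrl
import cv2
o=ctrl.get_obs();print({k:(v if not hasattr(v,'round') else v) for k,v in o.items()})
for n in("scene","top","wrist"):
    d=ctrl.get_image(n);cv2.imwrite(f"pics/{n}0.png",d["img"][:,:,::-1]);print(n,d["fx"],d["fy"],d["cx"],d["cy"],d["k1"],d["T"])
E
```

```text
pics
{'t': 0.0, 'q': array([ 1.19397370e+00,  5.33699167e-02,  1.61425226e+00, -3.68688542e-05,
        1.47599811e+00, -1.19026543e-01]), 'dq': array([ 0.000935  , -0.00112082, -0.00030373, -0.00197265, -0.00043768,
       -0.00155193]), 'effort': array([ 8.32165347e-05, -3.93668890e+01, -3.70181179e+01, -1.49531393e-04,
        6.68260807e-03,  1.27843037e-06]), 'tool_pos': array([0.1591449 , 0.60377225, 0.23007985]), 'tool_rot': array([ 2.48770834,  1.91681634, -0.0027055 ]), 'contact_force': array([-0.1090128 , -0.49655345,  0.14193655]), 'wrist_torque': array([-0.054242  , -0.02871857, -0.01338328]), 'opening': 0.08526973702683607}
scene 431.89713964536554 431.89713964536554 316.5429760105731 199.0503507747625 0.022445466219041414 [[ 0.3500175  -0.78481371  0.51142467  0.01085532]
 [-0.93670081 -0.29842701  0.18311996  0.14663111]
 [ 0.00890788 -0.54314709 -0.83959031  0.80886399]
 [ 0.          0.          0.          1.        ]]
top 454.69947886792914 454.69947886792914 317.134118988518 199.95549610618247 0.02233073242772637 [[-0.00434245 -0.99579925  0.09146032  0.35166669]
 [-0.99988602  0.00564636  0.01400261  0.28185488]
 [-0.01446021 -0.09138909 -0.99571027  1.09547119]
 [ 0.          0.          0.          1.        ]]
wrist 299.15646446231716 299.15646446231716 322.48443400068845 202.20515500374822 -0.04966628689819176 [[ 0.25540109  0.9268696   0.27510549  0.08851942]
 [ 0.96683346 -0.2443044  -0.07448776  0.62269866]
 [-0.00183095  0.28500544 -0.95852415  0.37278042]
 [ 0.          0.          0.          1.        ]]
```

View pics/scene0.png

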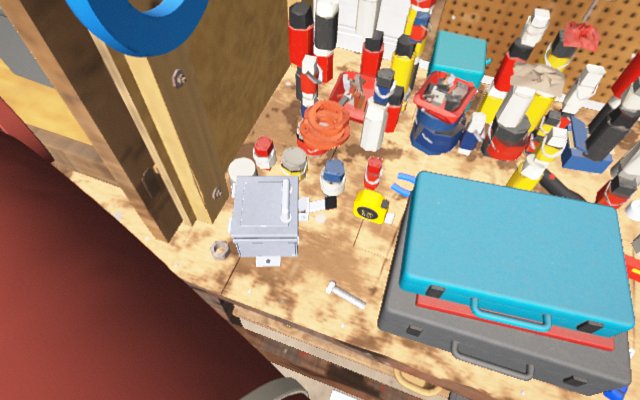

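View pics/top0.png

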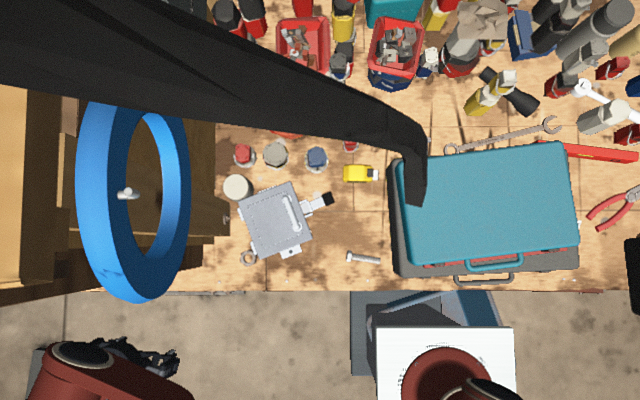

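View pics/wrist0.png

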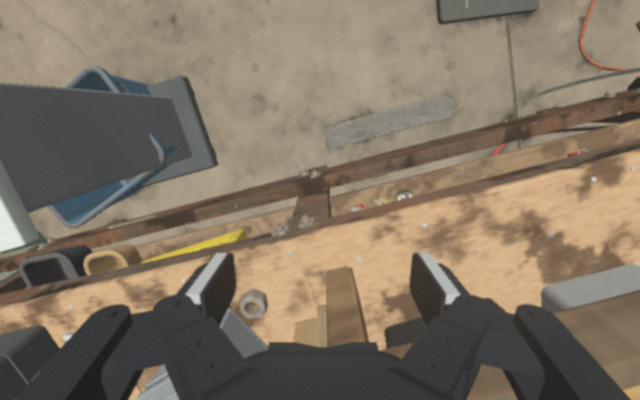

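```bash
cat > h.py <<'E'
import numpy as np,cv2
def ray(d,u,v):
    p=np.array([[(u-d["cx"])/d["fx"],(v-d["cy"])/d["fy"]]]);r=p[0].copy()
    for _ in range(20): r=p[0]/(1+d["k1"]*(r@r))
    T=np.array(d["T"]);return T[:3,3],T[:3,:3]@np.array([r[0],r[1],1])
def onz(d,u,v,z):
    o,k=ray(d,u,v);return o+k*(z-o[2])/k[2]
def two(d1,p1,d2,p2):
    a,b=ray(d1,*p1);c,e=ray(d2,*p2);b=b/np.linalg.norm(b);e=e/np.linalg.norm(e)
    s=np.linalg.lstsq(np.c_[b,-e],c-a,rcond=None)[0];P=a+b*s[0];Q=c+e*s[1]
    return (P+Q)/2,np.linalg.norm(P-Q)
def proj(d,P):
    T=np.array(d["T"]);c=T[:3,:3].T@(np.array(P)-T[:3,3]);x=c[:2]/c[2];x=x*(1+d["k1"]*(x@x));return d["fx"]*x[0]+d["cx"],d["fy"]*x[1]+d["cy"]
def crop(d,name,x0,y0,w,h,s):
    c=d["img"][y0:y0+h,x0:x0+w,::-1];cv2.imwrite("pics/"+name,cv2.resize(c,None,fx=s,fy=s,interpolation=cv2.INTER_CUBIC))
E
python3 - <<'E'
from station import ctrl
from h import *
crop(ctrl.get_image("top"),"t1.png",215,140,133,100,6)
crop(ctrl.get_image("scene"),"s1.png",205,130,160,120,5)
E
```

```text
(no output)
```

View pics/t1.png

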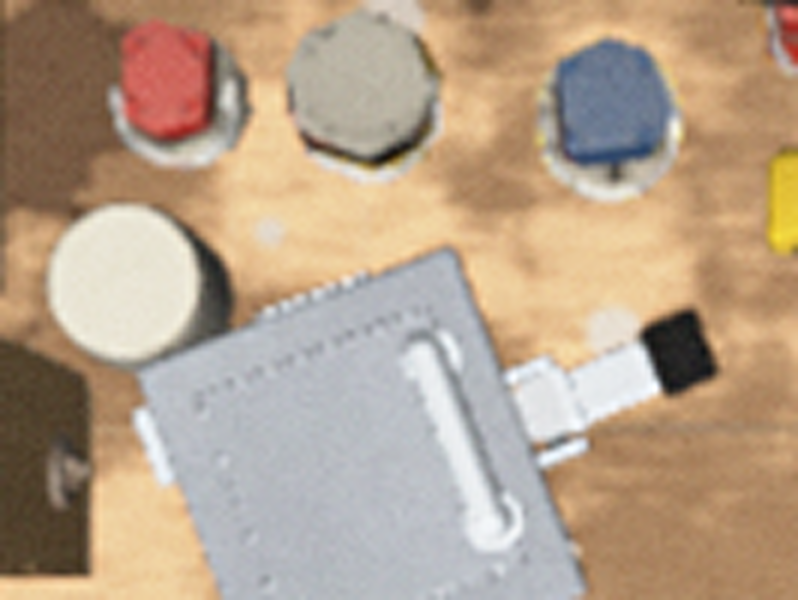

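View pics/s1.png

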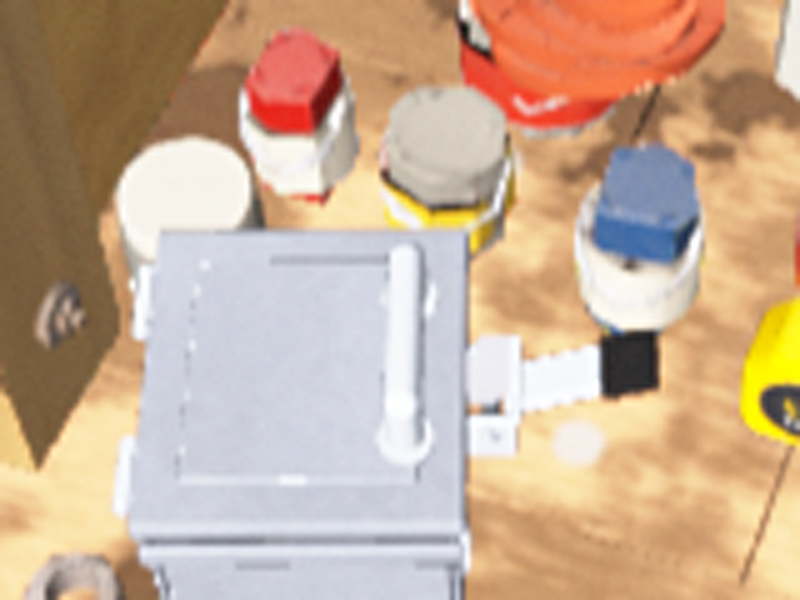

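Run:
```python
from station import ctrl
from h import *
t=ctrl.get_image("top");s=ctrl.get_image("scene")
T=lambda u,v:((u+.5)/6-.5+215,(v+.5)/6-.5+140)
S=lambda u,v:((u+.5)/5-.5+205,(v+.5)/5-.5+130)
for n,a,b in [("h1",(422,345),(405,255)),("h2",(490,525),(404,430)),("hm",(456,435),(404,342)),("pad",(680,350),(629,362)),("padfar",(706,345),(657,360)),("lidFL",(452,248),(465,232)),("lidBL",(140,378),(162,232)),("jar",(125,282),(187,200))]:
    print(n,*two(t,T(*a),s,S(*b)))
for z in(.128,.135): print([onz(t,*T(*p),z) for p in((422,345),(490,525))],[onz(s,*S(*p),z) for p in((405,255),(404,430))])
print("lid",[onz(t,*T(*p),.101)[:2] for p in ((452,248),(140,378),(585,598))])
print("pad",onz(t,*T(680,350),.107),onz(s,*S(629,362),.107))
# left over: other things
```

```text
h1 [0.44697871 0.36584917 0.12419112] 0.0024762003241588317
h2 [0.38346462 0.34173022 0.10567513] 0.0005708483098663383
hm [0.41543881 0.35402811 0.11405432] 0.0017336892418710573
pad [0.44730415 0.27303206 0.09819386] 0.001973385051336953
padfar [0.44885975 0.26294503 0.10296435] 0.0006409601607128067
lidFL [0.48614346 0.35744326 0.0930358 ] 0.0024479065115267794
lidBL [0.43819478 0.47082444 0.09906806] 0.0007632842572916404
jar [0.47779318 0.48364913 0.06505564] 0.0012902082089020904
[array([0.44709655, 0.36438776, 0.128     ]), array([0.38285873, 0.34012364, 0.128     ])] [array([0.44408711, 0.36577097, 0.128     ]), array([0.37153053, 0.33579242, 0.128     ])]
[array([0.44640608, 0.3637906 , 0.135     ]), array([0.38263305, 0.33970205, 0.135     ])] [array([0.43963303, 0.36351798, 0.135     ]), array([0.36782241, 0.33384764, 0.135     ])]
lid [array([0.48554206, 0.3557217 ]), array([0.43819724, 0.47011375]), array([0.35708531, 0.30722125])]
pad [0.44679878 0.27219173 0.107     ] [0.44153681 0.27237296 0.107     ]
```

```bash
python3 -m handwheel '{"offset":[[0,-0.5,0],[0,-1,0],[0,-1.5,0],[0,-2,0],[0,-2.5,0],[0,-3,0],[0,-3.5,0],[0,-4,0],[0,-4.5,0],[0,-5,0]],"roll":[0,0,0,0,0,0,0,0,0,0]}' 0 40
python3 -m handwheel '{"offset":[[0.35,-0.25,0],[0.7,-0.5,0],[1.05,-0.75,0],[1.4,-1,0],[1.75,-1.25,0],[2.1,-1.5,0],[2.45,-1.75,0],[2.8,-2,0],[3.15,-2.25,0],[3.5,-2.5,0]],"roll":[0.6,1.2,1.8,2.4,3,3.6,4.2,4.8,5.4,6.05]}'
```

```text
t: 1.35
tool_pos: [0.1593, 0.4035, 0.2314]
tool_rot: [-2.488, -1.918, -0.0]
contact_force: [1.0, 0.4, 0.9]
opening: 0.0001
t: 2.35
tool_pos: [0.2999, 0.3039, 0.2314]
tool_rot: [1.764, 2.599, 0.001]
contact_force: [0.9, 0.3, -0.0]
opening: -0.0002
```

```bash
python3 -m handwheel '{"offset":[[0.45,-0.1,0],[0.9,-0.2,0],[1.35,-0.3,0],[1.8,-0.4,0],[2.25,-0.5,-0.3],[2.7,-0.6,-0.7],[3.15,-0.7,-1.1],[3.65,-0.77,-1.5],[3.65,-0.77,-1.6],[3.65,-0.77,-1.6]],"roll":[0,0,0,0,0,0,0,0,0,0]}'
python3 - <<'E'
from station import ctrl
from h import *
t=ctrl.get_image("top");s=ctrl.get_image("scene")
cv2.imwrite("pics/w2.png",ctrl.get_image("wrist")["img"][:,:,::-1])
crop(s,"s2.png",205,110,200,150,4)
crop(t,"t2.png",215,120,160,120,5)
E
```

```text
t: 3.35
tool_pos: [0.4447, 0.2732, 0.1664]
tool_rot: [-1.767, -2.596, 0.003]
contact_force: [-0.5, 0.7, 0.3]
opening: 0.0003
```

View pics/s2.png

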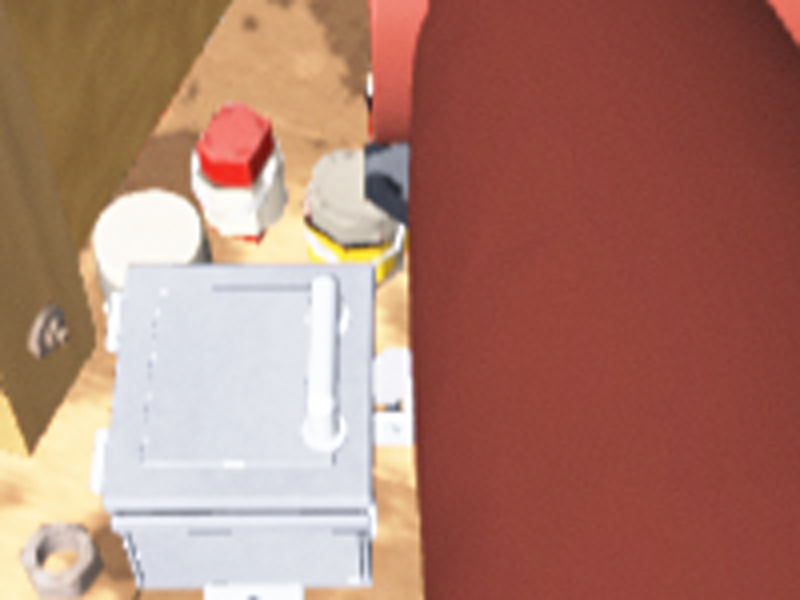

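View pics/w2.png

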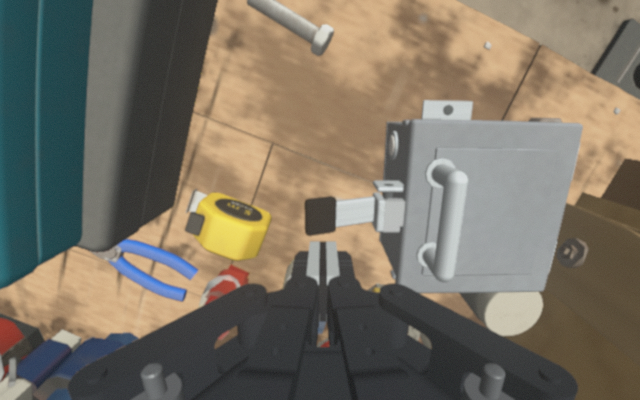

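Run:
```python
from station import ctrl
from h import *
w=ctrl.get_image("wrist");t=ctrl.get_image("top")
print("pad",onz(w,320.5,215,.107),"end",onz(w,305,215,.112))
a=onz(w,451,178,.133);b=onz(w,443,270,.133);print("bar",a,b,(a+b)/2,np.degrees(np.arctan2(*(a-b)[1::-1])))
T=lambda u,v:((u+.5)/6-.5+215,(v+.5)/6-.5+140)
print("tri bar",two(w,(446,226),t,T(456,435)),"pad",two(w,(320.5,215),t,T(680,350)))
print("lid corners",onz(w,386,124,.101),onz(w,581,124,.101),onz(w,393,291,.101))
```

```text
pad [0.44313626 0.271937   0.107     ] end [0.44551274 0.26119753 0.112     ]
bar [0.38320155 0.33431951 0.133     ] [0.44097208 0.35987653 0.133     ] [0.41208682 0.34709802 0.133     ] -156.1359592719761
tri bar (array([0.41488869, 0.35281277, 0.12137522]), np.float64(0.0008648807959271506)) pad (array([0.44759985, 0.27276169, 0.09451722]), np.float64(0.0015963085627152312))
lid corners [0.36758134 0.2902711  0.101     ] [0.31433679 0.4195086  0.101     ] [0.48420069 0.35108972 0.101     ]
```

```bash
python3 -m handwheel '{"offset":[[0,0,-0.5],[0,0,-1],[0,0,-1.3],[0,0,-1.45],[0,0,-1.6],[0,0,-1.75],[0,0,-1.9],[0,0,-2.05],[0,0,-2.15],[0,0,-2.15]],"roll":[0,0,0,0,0,0,0,0,0,0]}'
python3 - <<'E'
from station import ctrl
from h import *
crop(ctrl.get_image("wrist"),"w3.png",240,130,240,180,3.3)
print(ctrl.get_obs()["contact_force"],ctrl.get_obs()["tool_pos"])
E
```

```text
t: 4.6
tool_pos: [0.4451, 0.2736, 0.0812]
tool_rot: [-1.767, -2.597, 0.0]
contact_force: [0.2, -0.9, -1.0]
opening: -0.0002
[ 0.44228695  0.21907492 -0.51355705] [0.44506348 0.27361656 0.08116167]
```

View pics/w3.png

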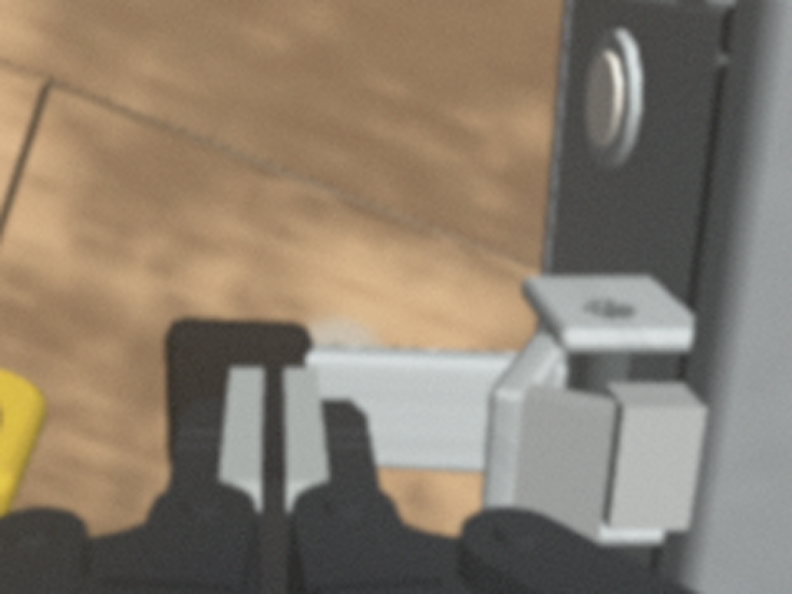

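No contact force remains at z 0.081, and the picture shows the lever about level with the pad under the fingers (crop 240,390). I'll raise the tool and check that it stays down.

```bash
python3 -m handwheel '{"offset":[[0,0,0.3],[0,0,0.6],[0,0,1],[0,0,1.5],[0,0,2],[0,0,2.15],[0,0,2.15],[0,0,2.15],[0,0,2.15],[0,0,2.15]],"roll":[0,0,0,0,0,0,0,0,0,0]}'
python3 - <<'E'
from station import ctrl
from h import *
w=ctrl.get_image("wrist");cv2.imwrite("pics/w4.png",w["img"][:,:,::-1])
E
```

```text
t: 5.65
tool_pos: [0.4447, 0.2733, 0.166]
tool_rot: [-1.767, -2.596, 0.003]
contact_force: [0.6, 0.6, 0.2]
opening: 0.0
```

View pics/w4.png

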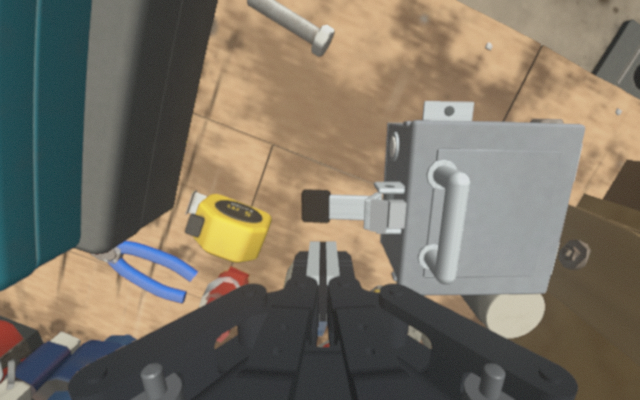

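Run:
```python
from station import ctrl
from h import *
w=ctrl.get_image("wrist")
for z in(.107,.079):print(proj(w,(.445,.272,z)))
t=ctrl.get_image("top");g=np.array(t["img"]);crop(t,"t4.png",215,140,133,100,6)
```

```text
(np.float64(320.32558225320366), np.float64(219.30649830617224))
(np.float64(320.560709215679), np.float64(207.55309389002423))
```

View pics/t4.png

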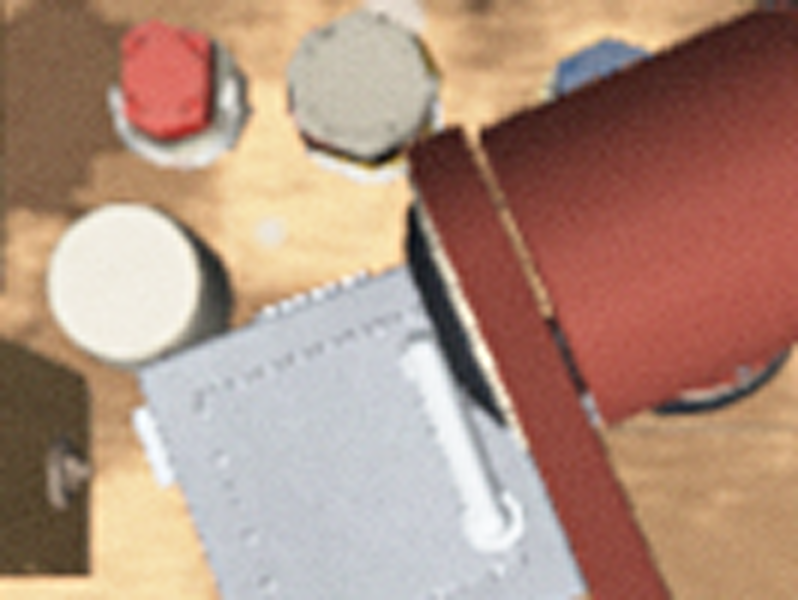

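```bash
python3 - <<'E'
from station import ctrl
import pickle
w=ctrl.get_image("wrist");pickle.dump(w,open("w4.pkl","wb"))
E
python3 -m handwheel '{"offset":[[0,0,0.2],[-0.1,0.25,0.4],[-0.2,0.5,0.4],[-0.3,0.75,0.4],[-0.42,1.05,0.4],[-0.55,1.35,0.4],[-0.65,1.6,0.4],[-0.72,1.8,0.4],[-0.78,1.93,0.4],[-0.78,1.93,0.4]],"roll":[0,0,0,0,0,0,0,0,0,0]}' 34 80
python3 - <<'E'
from station import ctrl
from h import *
import pickle
w=ctrl.get_image("wrist");pickle.dump(w,open("w5.pkl","wb"));cv2.imwrite("pics/w5.png",w["img"][:,:,::-1])
crop(pickle.load(open("w4.pkl","rb")),"w4c.png",340,150,120,90,6.5)
E
```

```text
t: 6.85
tool_pos: [0.4138, 0.3513, 0.1832]
tool_rot: [-1.766, -2.598, 0.0]
contact_force: [-1.4, 0.0, -0.7]
opening: 0.0342
```

View pics/w5.png

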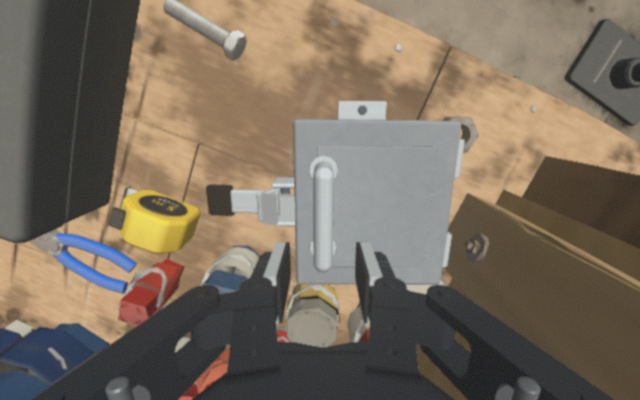

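View pics/w4c.png

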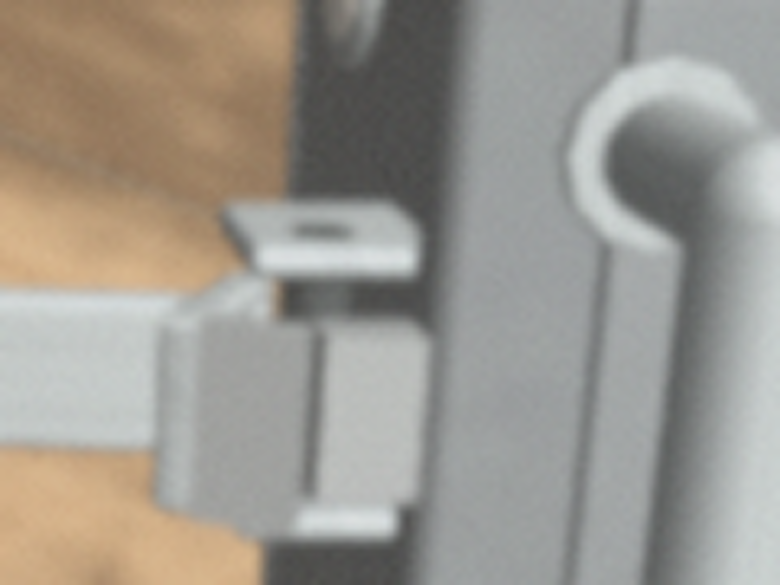

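Run:
```python
from h import *
import pickle
crop(pickle.load(open("w5.pkl","rb")),"w5c.png",240,160,120,90,6.5)
```

```text
(no output)
```

View pics/w5c.png

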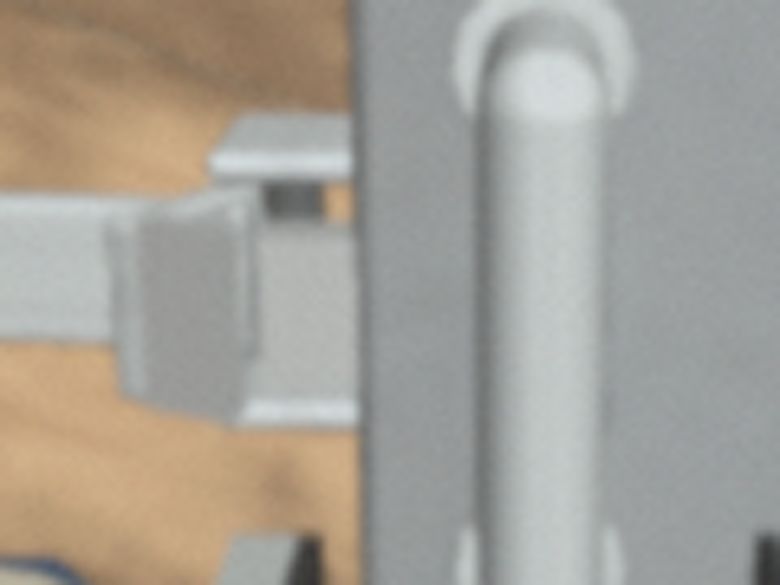

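Run:
```python
from h import *
import pickle
a=pickle.load(open("w4.pkl","rb"));b=pickle.load(open("w5.pkl","rb"))
A=lambda u,v:(340+u/6.5,150+v/6.5);B=lambda u,v:(240+u/6.5,160+v/6.5)
f=np.array([.37,-.93])
for n,p,q in[("hookL_bot",(160,505),(125,390)),("hookL_top",(165,315),(115,235)),("hookR_top?",(275,290),(245,190)),("lid?",(430,330),(358,220)),("barmid",(740,480),(547,420)),("pad",(-155,360),(-130,265)),]:
    P,e=two(a,A(*p),b,B(*q));print(n,P.round(4),round(e,4),"ahead of handle",((P[:2]-[.414,.351])@f).round(4))
print(proj(b,(.4135,.3505,.128)),[onz(b,240+u/6.5,160+300/6.5,.128)[:3] for u in(480,605)])
```

```text
hookL_bot [0.4428 0.3074 0.0961] 0.0006 ahead of handle 0.0512
hookL_top [0.4229 0.2994 0.0949] 0.0023 ahead of handle 0.0513
hookR_top? [0.416  0.3124 0.0845] 0.0005 ahead of handle 0.0367
lid? [0.4113 0.3272 0.0968] 0.0013 ahead of handle 0.0211
barmid [0.4117 0.352  0.1305] 0.0058 ahead of handle -0.0018
pad [0.4457 0.2684 0.0776] 0.0006 ahead of handle 0.0885
(np.float64(321.20531669913055), np.float64(220.7412883797977)) [array([0.40537837, 0.34182584, 0.128     ]), array([0.40048547, 0.35421369, 0.128     ])]
```

```bash
python3 -m handwheel '{"offset":[[0,0,-0.3],[0,0,-0.6],[0,0,-0.9],[0,0,-1.15],[0,0,-1.35],[0,0,-1.5],[0,0,-1.65],[0,0,-1.75],[0,0,-1.83],[0,0,-1.83]],"roll":[0,0,0,0,0,0,0,0,0,0]}'
python3 - <<'E'
from station import ctrl
from h import *
w=ctrl.get_image("wrist");cv2.imwrite("pics/w6.png",w["img"][:,:,::-1])
E
```

```text
t: 7.9
tool_pos: [0.414, 0.3507, 0.1098]
tool_rot: [-1.767, -2.597, 0.001]
contact_force: [0.1, -0.0, 0.7]
opening: 0.0339
```

View pics/w6.png

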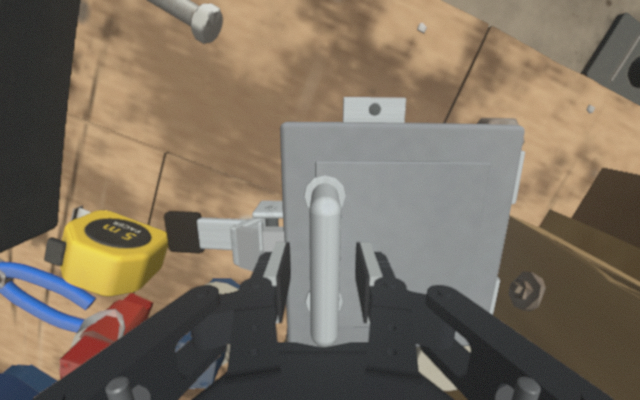

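The bar (column 324) is centred between the fingers and nothing is touching, so I'll close.

```bash
python3 -m handwheel '{"offset":[[0,0,0],[0,0,0],[0,0,0],[0,0,0],[0,0,0],[0,0,0],[0,0,0],[0,0,0],[0,0,0],[0,0,0]],"roll":[0,0,0,0,0,0,0,0,0,0]}' 0 80
```

```text
t: 8.95
tool_pos: [0.4142, 0.3516, 0.1108]
tool_rot: [-1.767, -2.596, -0.003]
contact_force: [-3.5, 4.8, 3.2]
opening: 0.0115
```

```bash
python3 -m handwheel '{"offset":[[0,0.01,0.03],[-0.01,0.02,0.06],[-0.01,0.03,0.09],[-0.02,0.05,0.13],[-0.02,0.06,0.16],[-0.03,0.07,0.19],[-0.03,0.08,0.22],[-0.04,0.1,0.26],[-0.04,0.1,0.26],[-0.04,0.1,0.26]],"roll":[0,0,0,0,0,0,0,0,0,0]}'
python3 - <<'E'
from station import ctrl
from h import *
w=ctrl.get_image("scene");crop(w,"s7.png",205,110,200,150,4)
o=ctrl.get_obs();print(o["contact_force"],o["tool_pos"],o["opening"])
E
```

```text
t: 9.95
tool_pos: [0.4132, 0.3537, 0.1169]
tool_rot: [1.766, 2.595, -0.0]
contact_force: [9.5, 6.6, -16.6]
opening: 0.0111
[  9.75272365   7.22213204 -16.51454743] [0.41323063 0.35367142 0.11686472] 0.011480343029904175
```

View pics/s7.png

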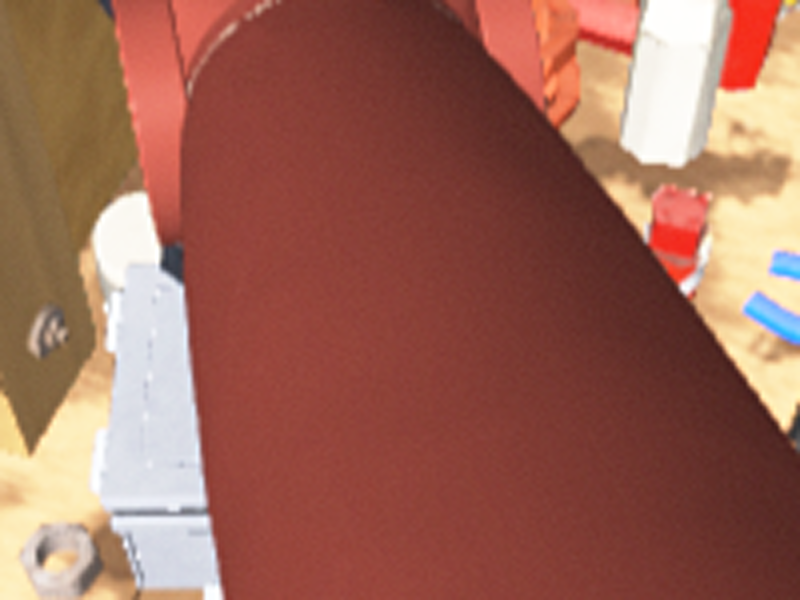

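```bash
python3 -m handwheel '{"offset":[[0,0.01,0.03],[-0.01,0.02,0.06],[-0.01,0.04,0.09],[-0.02,0.05,0.12],[-0.03,0.07,0.15],[-0.03,0.09,0.18],[-0.04,0.1,0.21],[-0.05,0.13,0.25],[-0.05,0.13,0.25],[-0.05,0.13,0.25]],"roll":[0,0,0,0,0,0,0,0,0,0]}'
```

```text
t: 11.0
tool_pos: [0.4111, 0.3588, 0.1283]
tool_rot: [1.765, 2.595, -0.002]
contact_force: [5.0, 4.0, -8.6]
opening: 0.0116
```

```bash
python3 -m handwheel '{"offset":[[0,0.01,0.02],[-0.01,0.02,0.04],[-0.01,0.03,0.06],[-0.02,0.04,0.08],[-0.02,0.06,0.1],[-0.03,0.07,0.12],[-0.03,0.09,0.14],[-0.04,0.1,0.16],[-0.04,0.1,0.16],[-0.04,0.1,0.16]],"roll":[0,0,0,0,0,0,0,0,0,0]}'
python3 - <<'E'
from station import ctrl
from h import *
w=ctrl.get_image("wrist");cv2.imwrite("pics/w8.png",w["img"][:,:,::-1])
crop(ctrl.get_image("top"),"t8.png",215,120,160,120,5)
E
```

```text
t: 12.0
tool_pos: [0.4098, 0.3627, 0.1355]
tool_rot: [1.766, 2.595, -0.002]
contact_force: [5.3, 1.1, -5.7]
opening: 0.0111
```

View pics/w8.png

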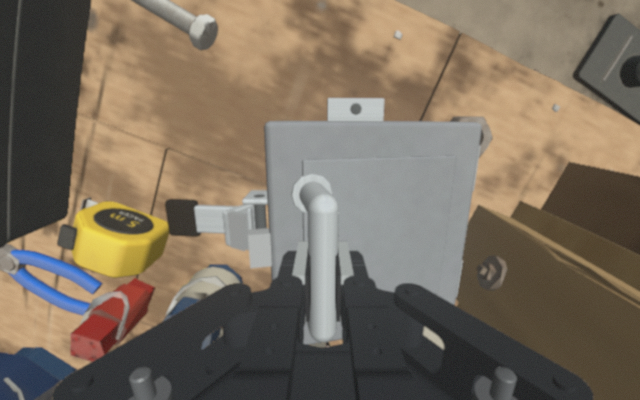

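View pics/t8.png

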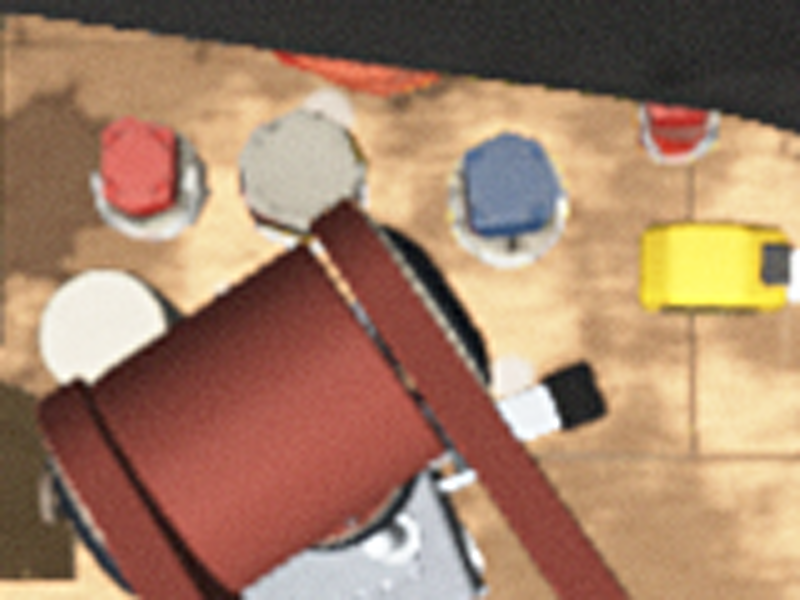

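Run:
```python
from station import ctrl
from h import *
w=ctrl.get_image("wrist");o=ctrl.get_obs();print(o["contact_force"],o["tool_pos"])
f=np.array([.37,-.929]);y=np.array([.929,.37]);H=np.array([.4135,.3505])-.106*f
for th in(0,.1,.15,.2,.25,.3,.35):
    out=[]
    for side in(-.067,):
      for F,U in((.129,.013),(.129,0),(0.106,.04)):
        s=side if U<.02 else -.028
        F2=F*np.cos(th)-U*np.sin(th);U2=F*np.sin(th)+U*np.cos(th)
        out.append(tuple(np.round(proj(w,[*(H+f*F2+y*s),.088+U2]),1)))
    print(th,out)
for c in(.079,.107):print("pad",proj(w,(.4455,.271,c)))
```

```text
[ 4.85380709  1.13713226 -5.7371031 ] [0.40972336 0.36284653 0.13579115]
0 [(np.float64(259.6), np.float64(122.9)), (np.float64(263.9), np.float64(122.3)), (np.float64(297.3), np.float64(200.9))]
0.1 [(np.float64(258.3), np.float64(123.6)), (np.float64(260.7), np.float64(122.9)), (np.float64(304.8), np.float64(206.8))]
0.15 [(np.float64(258.5), np.float64(124.0)), (np.float64(259.9), np.float64(123.3)), (np.float64(309.7), np.float64(210.0))]
0.2 [(np.float64(259.4), np.float64(124.4)), (np.float64(259.5), np.float64(123.6)), (np.float64(315.6), np.float64(213.3))]
0.25 [(np.float64(261.1), np.float64(124.9)), (np.float64(259.8), np.float64(124.0)), (np.float64(322.4), np.float64(216.7))]
0.3 [(np.float64(263.7), np.float64(125.3)), (np.float64(260.8), np.float64(124.4)), (np.float64(330.2), np.float64(220.2))]
0.35 [(np.float64(267.2), np.float64(125.8)), (np.float64(262.5), np.float64(124.8)), (np.float64(339.0), np.float64(223.8))]
pad (np.float64(184.82113891835607), np.float64(219.93498218658246))
pad (np.float64(165.36429838279173), np.float64(235.1708611506205))
```

```bash
python3 -m handwheel '{"offset":[[0,0,0],[0,0,0],[0,0,0],[0,0,0],[0,0,0],[0,0,0],[0,0,0],[0,0,0],[0,0,0],[0,0,0]],"roll":[0,0,0,0,0,0,0,0,0,0]}'
python3 - <<'E'
from station import ctrl
print(ctrl.finish_job())
E
```

```text
t: 13.15
tool_pos: [0.4097, 0.3629, 0.1358]
tool_rot: [1.766, 2.595, -0.001]
contact_force: [5.0, 1.0, -5.9]
opening: 0.0112
the job is handed in; nothing more can be done
None
```

The lid is free of its seal and I handed the job in at about 13 s, still gripping the bar handle with the lid roughly 3 cm ajar. The hand-in gave no verdict.

**Catch lever:** I pressed the pad down with the closed fingers. It stayed down after I lifted off: the two-view height was about 0.078 m against 0.079 m given. In the last wrist picture the pad was still where a lowered lever should be.

**Lid:** I gripped the bar at 80 N and lifted it along the hinge arc. The seal held with about 16.6 N at the handle, then let go without the lid jumping. At the end:
- **Opening:** the tool height and the bar's place in the wrist picture both give about 0.25–0.26 rad, roughly 32–33 mm at the front edge.
- **Movement:** the tool was steady through the last second of hold.
- **Force:** about 6 N of downward load remained on the fingers.

**Checks that were weaker or disagreed:**
- **Grip:** the finger opening read 11–12 mm on a 14 mm bar. I took this as the pads giving, since the lid followed the fingers without slipping.
- **Lid corner:** its position in the last picture was too insensitive to confirm the angle, so the angle rests on the bar and the tool height.
- **Objects round the box:** none looked moved in the pictures, but I did not measure their positions.

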